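Load the slide box into the drying cabinet's drop-down door

ROBOT

A 7-joint arm with a two-finger parallel gripper is mounted at the origin on a cart in front of the work surface, level with it; the furniture and walls round the work are solid. World frame = base frame: x ahead of the robot, y to its left, z up, the work surface at z = 0. Lengths are in m, angles in rad, forces in N, time in s.
With the tool pointing down it reaches from about 0.4 to 0.85 m from the base axis. Payload 4.5 kg.
Tool frame: the origin (TCP) lies on the centre line of the jaws, within the pads' length; the fingertips stand 25 mm ahead of it and the grasp point (between the pads) lies 6 mm ahead of it; z points along the fingers, y is the line along which they close (so a half turn about z gives the same grasp; the last joint's range is limited). The gripper opens to 88 mm and grips with 3 to 60 N. Pads are 18 mm wide; open, the fingers measure 123 mm over their backs; the gripper's body (75 mm by 187 mm) begins 45 mm behind the grasp point.
Start: joints at [1.14, 0.689, -0.195, 1.565, 0.157, 0.902, -0.215], TCP at [0.28, -0.559, 0.264] pointing down, gripper open.
Joint ranges: [-3.01, 3.01], [-0.46, 2.08], [-1.47, 1.51], [0.13, 2.56], [-1, 4.14], [0.04, 2.09], [-2.66, 2.66]. Speed limits (rad/s): [2.57, 2.57, 3.14, 3.14, 3.14, 3.14, 3.14].

INTERFACE

Orientations are given as a unit quaternion [x, y, z, w].
In Python, from cell import r gives the robot as it stands. The module is installed in compiled form; this text tells all that it offers.
- The arm moves only by the tool jog_arm, never from a script. Its argument "commands" is a list of rows, each an object with "slide": the shift along the tool's x, y, z in mm, a list of three; "yaw": the turn about the tool's z in rad. In form: [{"slide": [x, y, z], "yaw": yaw}, ...]. A call has 1 to 10 rows; each row shifts and turns the commanded pose from where the row before left it, along the tool's axes as they then stand; what a row does not reach is not made up. A row lasts 1/12 s, in which the tool goes at most 41.7 mm and 7.16 degrees, less where a joint would pass 70% of its speed; a pose out of reach is approached as far as the arm can. A call with a gripper value outside its range is refused whole. "gripper" is the finger opening in mm, from 0 to 88.1, set as the call begins (left out, the last holds). The fingers move at their own pace and stop on an object; "squeeze" is the grip in N (left out, the last holds). Time passes only in rows, so rows that do not move let the fingers close. It gives the time, the measured TCP pose, the force, the opening and the grip force at its end, in the units of the state.
- r.state(): the state, without advancing time (a new reading comes with each control period).
- r.get_image(name): name is "scene" or "top"; returns a dict with "frame" (420x560x3 uint8, red, green, blue), "depth" (420x560 float32, m along the optical axis (not along the pixel's ray), 0 where there is no reading), "fx", "fy", "cx", "cy" (pixels), "dist" ([k1, k2, p1, p2, k3] as OpenCV has them; the pictures are not rectified), "extrinsics" (4x4, takes a point from camera to world coordinates). Camera axes: x right, y down, z forward; pixel columns grow to the right and rows downward; lengths in m; the calibration is good to about 2 mm. A picture is of the moment at which its call begins.
- r.finish_job(): hands the job in; it is judged then, once.
Trained networks look in a picture, given as the dict that the camera call returned (one of the last four; its "shot" number tells which), for a name from the list of things; names that differ only in an ending like _2 or _b are one class to them, and where a whole thing is asked for, a point or a joint stands for the part that bears it (a point fixed in the world has none). Each returns a list of dicts, best first, with "score" (0 to 1); they miss things now and then, are a little off and sometimes report something else, mostly with a low value. They report only what shows in the picture. A call takes as long as a camera call. They do not tell look-alikes from the thing itself.
- r.cut_out(picture, query): "pixels" (420x560 bool, what is visible of it) and "extent" ([left, top, right, bottom] in pixels, round what is visible of it).
The state is a dict: "time": time; "joints": joint angles; "joint_vel": joint speeds; "tau": joint torques, N m; "position": TCP position; "orientation": TCP orientation; "force": force on the tool from outside, world axes, zero at the start; "ft_torque": the same for the moment, N m; "width": finger opening in m; "grip_force": force on a finger pad.
Only numpy, scipy, OpenCV 4.12 (cv2) and the standard library are available. Lean on these libraries where they do the work, as an engineer would, in place of code of your own. Each camera call takes 0.05 s, during which the arm holds its last target. There are 200 camera calls.

TASK

Pull the drying cabinet's blue drop-down door all the way down by its handle bar, set the blue slide box on its base, lengthwise from hinge to handle, into the aluminium carrier on the inside of the door, and let go of it. Then swing the door back up until it is fully shut, with the box still seated in the carrier. Set the box down rather than dropping it, do not slam the door, and leave the label roll, the specimen cup and the brown bottle where they are.

Things in the scene. Friction and masses are not known exactly. Their poses are not given: they have to be found in the camera images.
- door (a joint): hinge angle of the cabinet's drop-down door: 0 = shut (door upright), grows as the top of the door comes down towards the robot, 1.571 = fully down (door level, at its stop). The hinge is stiff: the door stays where it is left, and takes about 3 to 6 N at the handle to move either way.
- door_handle (a point): middle of the round steel handle bar, 12 mm thick, 130 mm long, parallel to the hinge and 190 mm from it in the door's plane. Two posts (65 mm either side) carry it beyond the door's top edge: 43 mm free between bar and edge; with the door down open the fingers at most 50 mm there. Bar height: 235 mm shut, 45 mm down. It can turn between fingers that keep pointing down.
- door_hinge (a point): middle of the hinge axis at the door's foot, 45 mm above the worktop. Axes turn with the door: y along the hinge, z from hinge to handle, x out of the inner face. Blue door panel: 178 mm wide, 14 mm thick, centred on the plane through hinge and handle, top edge 141 mm from the hinge.
- cabinet: fixed white cabinet; origin on the worktop under the middle of the hinge, x axis away from the robot into the cabinet. 186 mm high; its front lies 10 mm behind the hinge, its back 156 mm; it reaches 101 mm to the right (-y) and 151 mm to the left of the hinge's middle.
- carrier (a point): where the slide box's centre belongs on the door's inner face: 74 mm from the hinge, 20 mm off the face (72 mm above the worktop when the door is down). Axes as door_hinge. The box goes, long side along z, with 4 mm to spare all round between a ledge on the hinge side (42 mm deep) with two corner cheeks (15 mm long, 25 mm deep, 70 mm apart) and a lip 12 mm deep, 92 mm from the ledge.
- slide_box_center (a point): centre of the blue slide box with a shut fixed lid, 84 (x) x 62 (y) x 40 (z) mm, 80 to 150 g, lying on its base on the worktop; the point is 20 mm above its base; x axis along its length, z up out of its lid. Either end may point to the hinge.
- label_roll_center (a point): white roll of blank labels lying flat, 56 mm across, 26 mm high, point half-way up; leave it alone
- specimen_cup_1_center (a point): clear specimen cup with red lid, 53 mm across, 59 mm high, point half-way up; leave it alone
- bottle_1_center (a point): brown reagent bottle with black cap, 48 mm across, 95 mm high, point half-way up; leave it alone
- slide_box: the same slide box; origin at the centre of its underside
Not all that is in view belongs to the job. Of the things like the slide_box, leave any that is green, orange or purple; of the rest the smaller one is meant.

How it is judged:
On the way, in this order (a step that is already met when the one before it is completed fails the run):
1. the door is pulled down to its stop (within 0.1 rad) (value of joint door above 1.47 rad), for 0.1 s.
2. the box lies released in the carrier of the lowered door, lid up (x of slide_box_center in the frame of carrier between -0.006 and 0.006 m and y of slide_box_center in the frame of carrier between -0.008 and 0.008 m and z of slide_box_center in the frame of carrier between -0.009 and 0.009 m and angle between the z axis of slide_box_center and the x axis of carrier, either way round below 0.12 rad and angle between the x axis of slide_box_center and the z axis of carrier, either way round below 0.15 rad and value of joint door above 1.3 rad and angle between slide_box_center's own z axis and vertical below 0.3 rad and contact force between the fingers and slide_box below 0.05 N), for 0.2 s.
At the end, for the whole second after the job is handed in: The door is shut (within 0.06 rad, about 11 mm at the bar) and the slide box stands still in the carrier on its inner side: its centre within 6 mm across the door's thickness, 8 mm sideways and 9 mm up and down of the carrier point, flat against the door within 0.12 rad and straight within 0.15 rad (value of joint door below 0.06 rad and linear speed of slide_box below 0.02 m/s and x of slide_box_center in the frame of carrier between -0.006 and 0.006 m and y of slide_box_center in the frame of carrier between -0.008 and 0.008 m and z of slide_box_center in the frame of carrier between -0.009 and 0.009 m and angle between the z axis of slide_box_center and the x axis of carrier, either way round below 0.12 rad and angle between the x axis of slide_box_center and the z axis of carrier, either way round below 0.15 rad); the robot touches nothing.
It fails at once if the label roll is moved more than 20 mm or tipped (distance of label_roll_center from where it was at the start of the episode above 0.02 m or angle between label_roll_center's own z axis and vertical above 0.3 rad).
It fails at once if the specimen cup is moved more than 20 mm or tipped (distance of specimen_cup_1_center from where it was at the start of the episode above 0.02 m or angle between specimen_cup_1_center's own z axis and vertical above 0.3 rad).
It fails at once if the brown bottle is moved more than 20 mm or tipped (distance of bottle_1_center from where it was at the start of the episode above 0.02 m or angle between bottle_1_center's own z axis and vertical above 0.3 rad).
It fails at once if the door is slammed (closing faster than 2.5 rad/s near shut) (value of joint door below 0.15 rad and velocity of joint door below -2.5 rad/s).
It fails at once if the box is dropped (falls free faster than 0.6 m/s, from about 2 cm) (contact force between the fingers and slide_box below 0.05 N and linear speed of slide_box above 0.6 m/s).
It also fails if it takes over 62 s, if anything falls off the work surface, if the arm or the gripper's body presses on something with over 40 N, if the wrist force passes 120 N, or if a joint passes its speed limit or range.

## Working session

There is one attempt and no reset: what is moved stays moved. The work goes in short steps, Python scripts to look and compute and a tool call to move; the robot and the scene stay as the last step left them, time stands still between calls to the robot, and variables do not carry over. Pictures are saved under pics/ and viewed, at most 10 in all, crops included, and the job is handed in when it is done.

Besides the shell and the picture viewer there is one more tool, called after "Call:" by a JSON object that holds its "api" and its "payload", one argument or row to a line. jog_arm: Moves the arm, as the interface text tells. Its arguments: {"type":"object","properties":{"commands":{"type":"array"},"gripper":{"type":"number"},"squeeze":{"type":"number"}},"required":["commands"]}

```bash
mkdir -p pics
cat > h.py <<'E'
import numpy as np, cv2
from cell import r
def world(p,mask):
    v,u=np.nonzero(mask&(p["depth"]>0)); d=p["depth"][v,u]
    K=np.array([[p["fx"],0,p["cx"]],[0,p["fy"],p["cy"]],[0,0,1]])
    n=cv2.undistortPoints(np.c_[u,v].astype(np.float64)[:,None],K,np.array(p["dist"]))[:,0]
    c=np.c_[n*d[:,None],d,np.ones(len(d))]
    return (np.array(p["extrinsics"])@c.T).T[:,:3]
def save(p,name,box=None,s=1):
    f=p["frame"][...,::-1]
    if box: f=f[box[1]:box[3],box[0]:box[2]]
    cv2.imwrite("pics/"+name,cv2.resize(f,None,fx=s,fy=s,interpolation=cv2.INTER_CUBIC))
E
python3 - <<'E'
from h import *
ps={n:r.get_image(n) for n in("scene","top")}
f=np.vstack([ps["scene"]["frame"],ps["top"]["frame"]])[...,::-1]
for n,p in ps.items(): save(p,n+"0.png",s=1.4)
print(r.state()["position"],r.state()["orientation"],r.state()["time"])
for n,p in ps.items():
  print(n,np.round(np.array(p["extrinsics"])[:3,3],2))
  for q in("door_handle","door","cabinet","slide_box","label_roll_center","specimen_cup_1_center","bottle_1_center"):
    for c in r.cut_out(p,q)[:4]:
      w=world(p,c["pixels"]); 
      if len(w)<5: continue
      top=w[w[:,2]>np.percentile(w[:,2],97)-.008]
      rc=cv2.minAreaRect((top[:,:2]*1000).astype(np.float32))
      print(q,round(c["score"],2),c["extent"],"lo",w.min(0).round(3),"hi",w.max(0).round(3),"rect",np.round(rc[0]),np.round(rc[1]),round(rc[2]),p["frame"][c["pixels"]].mean(0).round())
E
```

```text
[ 0.27987569 -0.55827188  0.26297787] [ 9.73111338e-01  2.30333829e-01 -2.43456707e-04 -7.69971148e-04] 0.1
scene [-0.73 -0.79  0.85]
door_handle 0.91 [242.6, 174.1, 291.2, 225.4] lo [ 0.556 -0.026  0.027] hi [0.774 0.179 0.239] rect [574.  54.] [ 16. 135.] 10 [104. 117. 119.]
door_handle 0.47 [315.8, 266.6, 348.3, 294.6] lo [ 0.37  -0.322 -0.001] hi [ 0.462 -0.256  0.046] rect [ 417. -288.] [64. 91.] 86 [104. 141. 158.]
door 0.76 [239.7, 172.4, 289.2, 224.2] lo [ 0.556 -0.026  0.027] hi [0.771 0.182 0.239] rect [575.  57.] [ 22. 141.] 9 [103. 116. 119.]
cabinet 0.81 [231.7, 165.4, 308.9, 230.5] lo [ 0.556 -0.038 -0.002] hi [0.987 0.461 0.239] rect [575.  59.] [ 22. 145.] 9 [135. 145. 137.]
slide_box 0.89 [315.9, 210.0, 349.8, 233.3] lo [ 0.608 -0.206 -0.001] hi [ 0.911 -0.046  0.058] rect [ 717. -167.] [207. 106.] 47 [ 55. 137.  67.]
slide_box 0.81 [315.6, 265.4, 348.2, 294.6] lo [ 0.37  -0.322 -0.004] hi [ 0.521 -0.228  0.046] rect [ 417. -288.] [63. 91.] 83 [105. 142. 159.]
slide_box 0.8 [295.2, 229.4, 332.9, 261.9] lo [ 0.49  -0.216 -0.001] hi [ 0.715 -0.103  0.061] rect [ 556. -
[... 1543 characters left out ...]
, 292.2] lo [ 0.331 -0.173 -0.006] hi [ 0.421 -0.078  0.049] rect [ 375. -126.] [82. 61.] 48 [201. 125.  69.]
slide_box 0.68 [305.3, 192.1, 335.7, 235.7] lo [ 0.496 -0.224 -0.004] hi [ 0.639 -0.111  0.065] rect [ 561. -165.] [ 86. 117.] 77 [101. 127. 154.]
label_roll_center 0.76 [171.5, 257.4, 188.3, 274.3] lo [0.436 0.258 0.008] hi [0.488 0.312 0.033] rect [462. 284.] [51. 51.] 41 [178. 180. 185.]
specimen_cup_1_center 0.8 [143.7, 200.4, 164.1, 218.7] lo [ 0.62   0.318 -0.004] hi [0.686 0.39  0.067] rect [646. 343.] [49. 49.] 58 [105.  64.  66.]
bottle_1_center 0.72 [349.2, 174.5, 367.2, 195.5] lo [ 0.618 -0.327  0.004] hi [ 0.666 -0.28   0.102] rect [ 643. -305.] [25. 23.] 84 [73. 58. 49.]
```

View pics/top0.png

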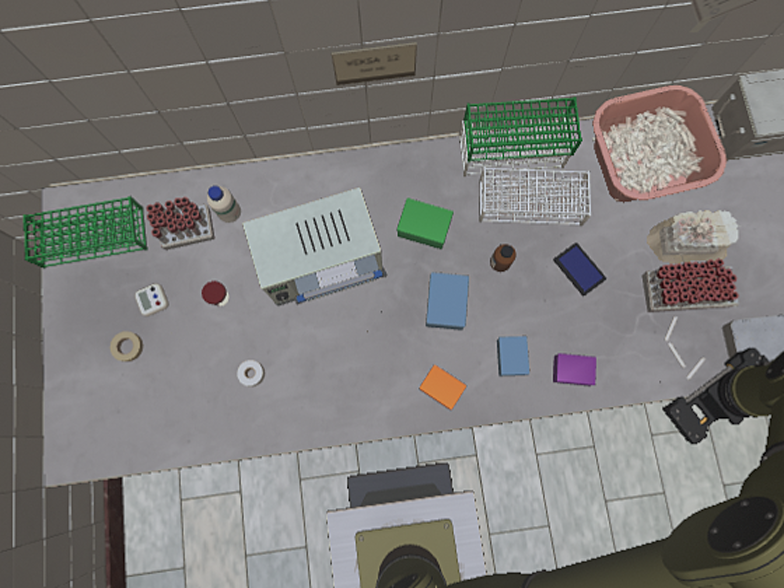

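View pics/scene0.png

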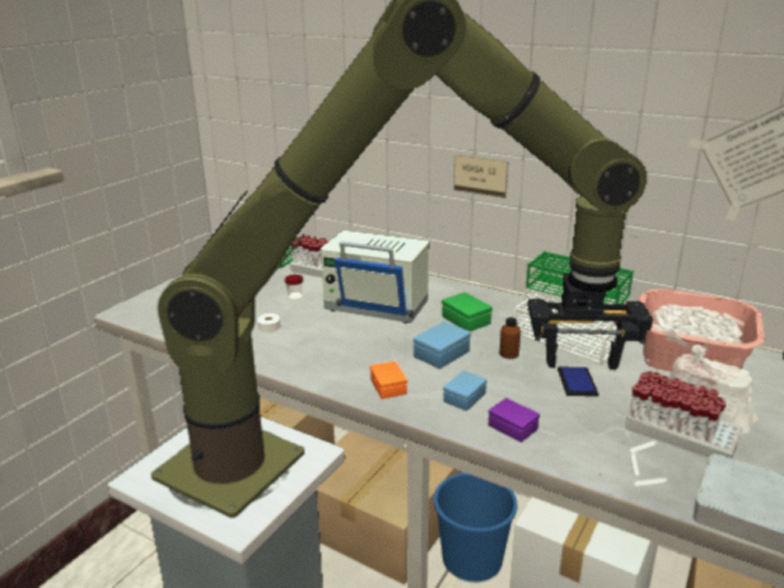

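Candidates in the top view (native pixels):
- small blue box (367,254)
- large blue box (320,214)
- orange box (316,276)
- purple box (410,264)
- green box (303,159)
- flat navy tablet (414,192)

The small blue box, about 83x62 mm at (0.42,-0.29), fits the description. The door handle is at about (0.58,0.056), with the cabinet turned by about 10°. Next is a close crop to check the choice and a refined handle line.

```bash
cat >> h.py <<'E'
def toolyaw(): # world angle (deg) of tool x, when pointing down
    q=r.state()["orientation"]; return np.degrees(2*np.arctan2(q[1],q[0]))
def allpts(p): return world(p,np.ones((420,560),bool))
E
python3 - <<'E'
from h import *
p=r.get_image("top"); save(p,"crop.png",(285,130,435,290),3.6)
w=allpts(p)
for lo,nm,c,rad in((.225,"bar",(.58,.056),.1),(.04,"box",(.42,-.289),.07)):
  s=w[(w[:,2]>lo)&(np.hypot(w[:,0]-c[0],w[:,1]-c[1])<rad)]
  rc=cv2.minAreaRect((s[:,:2]*1000).astype(np.float32)); print(nm,len(s),np.round(rc[0],1),np.round(rc[1],1),rc[2],np.percentile(s[:,2],[50,95]))
# cabinet top
s=w[(abs(w[:,2]-.186)<.008)&(w[:,0]>.55)&(w[:,0]<.85)&(w[:,1]>-.07)&(w[:,1]<.28)]
rc=cv2.minAreaRect((s[:,:2]*1000).astype(np.float32)); print("cab",len(s),rc); print(cv2.boxPoints(rc))
print(toolyaw())
E
```

```text
bar 235 [580.4  57. ] [ 12.7 139.9] 10.109867095947266 [0.23554157 0.23970294]
box 370 [ 421.1 -289.3] [61.7 83. ] 83.00848388671875 [0.04235957 0.04632731]
cab 4434 ((675.9447021484375, 99.8509750366211), (194.91470336914062, 252.2942657470703), 10.360217094421387)
[[557.39044   206.41512  ]
 [602.762     -41.765884 ]
 [794.49896    -6.7131653]
 [749.1274    241.46783  ]]
26.63350011247984
```

View pics/crop.png

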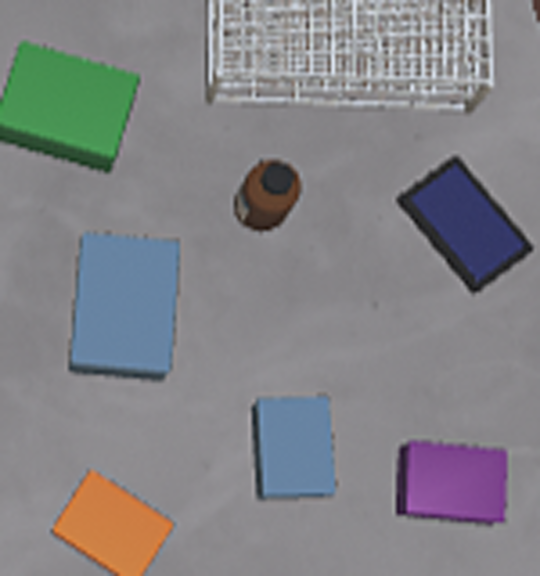

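The crop shows the small blue box at crop (293,446), plainly smaller than the large blue one at (125,305). So the target is confirmed. I start by lifting and turning.

Call:
{"api": "jog_arm", "payload": {
  "commands": [
    {"slide": [0,0,-5],"yaw": -0.124},
    {"slide": [0,0,-5],"yaw": -0.124},
    {"slide": [0,0,-5],"yaw": -0.124},
    {"slide": [0,0,-5],"yaw": -0.124},
    {"slide": [0,0,-5],"yaw": -0.124},
    {"slide": [0,0,-5],"yaw": -0.124},
    {"slide": [0,0,-5],"yaw": -0.124},
    {"slide": [0,0,-5],"yaw": -0.124},
    {"slide": [0,0,-5],"yaw": -0.124},
    {"slide": [0,0,-5],"yaw": -0.124}
  ],
  "gripper": 50
}}

```text
time: 1.68
position: [0.28, -0.5588, 0.314]
orientation: [0.656, 0.755, -0.0, -0.0]
force: [-0.1, 0.1, 0.0]
width: 0.0498
grip_force: 0.0
```

```bash
cat >> h.py <<'E'
def go(x,y,z,a=None): # remaining slide (mm, tool axes as they stand) and yaw to a TCP target, tool-x angle a
    s=r.state(); t=np.radians(toolyaw()); d=(np.array([x,y,z])-s["position"])*1000
    print("t",s["time"],"pos",np.round(s["position"],4),"ang",round(np.degrees(t),2),"q",np.round(s["joints"],2),"F",np.round(s["force"],1),"w",round(s["width"],4),"g",round(s["grip_force"],1))
    print("slide",np.round([d[0]*np.cos(t)+d[1]*np.sin(t),d[0]*np.sin(t)-d[1]*np.cos(t),-d[2]],1),
      "yaw",None if a is None else round(-np.radians((a-np.degrees(t)+180)%360-180),3))
E
python3 -c "
from h import *
go(.580,.057,.31,100.2)"
```

```text
t 1.6833 pos [ 0.28   -0.5588  0.314 ] ang 98.02 q [ 1.33  0.68 -0.56  1.49  0.39  1.08  0.83] F [-0.1  0.1  0. ] w 0.0498 g 0.0
slide [567.9 382.9   4. ] yaw -0.038
```

Call:
{"api": "jog_arm", "payload": {
  "commands": [
    {"slide": [28,19,0],"yaw": 0},
    {"slide": [28,19,0],"yaw": 0},
    {"slide": [28,19,0],"yaw": 0},
    {"slide": [28,19,0],"yaw": 0},
    {"slide": [28,19,0],"yaw": 0},
    {"slide": [28,19,0],"yaw": 0},
    {"slide": [28,19,0],"yaw": 0},
    {"slide": [28,19,0],"yaw": 0},
    {"slide": [28,19,0],"yaw": 0},
    {"slide": [28,19,0],"yaw": 0}
  ]
}}

```text
time: 2.52
position: [0.4315, -0.2545, 0.314]
orientation: [0.658, 0.753, -0.0, 0.0]
force: [1.2, 0.5, -0.1]
width: 0.0498
grip_force: 0.0
```

Call:
{"api": "jog_arm", "payload": {
  "commands": [
    {"slide": [28,19,0],"yaw": 0},
    {"slide": [28,19,0],"yaw": 0},
    {"slide": [28,19,0],"yaw": 0},
    {"slide": [28,19,0],"yaw": 0},
    {"slide": [28,19,0],"yaw": 0},
    {"slide": [28,19,0],"yaw": 0},
    {"slide": [28,19,0],"yaw": 0},
    {"slide": [28,19,0],"yaw": 0},
    {"slide": [28,19,0],"yaw": 0},
    {"slide": [0,0,0],"yaw": -0.038}
  ]
}}

```text
time: 3.35
position: [0.5691, 0.0257, 0.3145]
orientation: [0.64, 0.768, 0.004, -0.001]
force: [0.6, 0.5, 0.9]
width: 0.0496
grip_force: 0.0
```

```bash
python3 -c "
from h import *
go(.580,.057,.247,100.2)"
```

```text
t 3.35 pos [0.5691 0.0257 0.3145] ang 100.43 q [ 0.21  0.6  -0.57  1.66  0.37  0.98 -0.3 ] F [0.6 0.5 0.9] w 0.0496 g 0.0
slide [28.8 16.4 67.5] yaw 0.004
```

Call:
{"api": "jog_arm", "payload": {
  "commands": [
    {"slide": [29,16,0],"yaw": 0},
    {"slide": [0,0,20],"yaw": 0},
    {"slide": [0,0,20],"yaw": 0},
    {"slide": [0,0,20],"yaw": 0},
    {"slide": [0,0,6],"yaw": 0},
    {"slide": [0,0,0],"yaw": 0}
  ]
}}

```text
time: 3.85
position: [0.5767, 0.0476, 0.2462]
orientation: [0.644, 0.765, -0.001, -0.001]
force: [-0.3, 0.0, 0.8]
width: 0.0501
grip_force: 0.0
```

Call:
{"api": "jog_arm", "payload": {
  "commands": [
    {"slide": [0,0,0],"yaw": 0},
    {"slide": [0,0,0],"yaw": 0},
    {"slide": [0,0,0],"yaw": 0},
    {"slide": [0,0,0],"yaw": 0},
    {"slide": [0,0,0],"yaw": 0},
    {"slide": [0,0,0],"yaw": 0},
    {"slide": [0,0,0],"yaw": 0}
  ],
  "gripper": 0,
  "squeeze": 20
}}

```text
time: 4.43
position: [0.5789, 0.0482, 0.2482]
orientation: [0.644, 0.765, 0.001, 0.001]
force: [2.6, -0.0, -0.6]
width: 0.0113
grip_force: 20.0
```

Run:
```python
from h import *
go(.580,.057,.247,100.2)
# arc rows: handle radius 190 from hinge; y>0 of tool = into cabinet
n=20; a=np.linspace(0,np.pi/2,n+1); y=-190*np.sin(a); z=190*(1-np.cos(a))
print(np.c_[np.diff(y),np.diff(z)].round().tolist())
```

```text
t 4.4333 pos [0.5789 0.0482 0.2482] ang 99.85 q [ 0.14  0.69 -0.52  1.71  0.43  0.86 -0.4 ] F [ 2.6 -0.  -0.6] w 0.0113 g 20.0
slide [8.5 2.6 1.2] yaw -0.006
[[-15.0, 1.0], [-15.0, 2.0], [-15.0, 3.0], [-14.0, 4.0], [-14.0, 5.0], [-14.0, 6.0], [-13.0, 7.0], [-12.0, 8.0], [-12.0, 9.0], [-11.0, 10.0], [-10.0, 11.0], [-9.0, 12.0], [-8.0, 12.0], [-7.0, 13.0], [-6.0, 14.0], [-5.0, 14.0], [-4.0, 14.0], [-3.0, 15.0], [-2.0, 15.0], [-1.0, 15.0]]
```

Call:
{"api": "jog_arm", "payload": {
  "commands": [
    {"slide": [0,-15,1],"yaw": 0},
    {"slide": [0,-15,2],"yaw": 0},
    {"slide": [0,-15,3],"yaw": 0},
    {"slide": [0,-14,4],"yaw": 0},
    {"slide": [0,-14,5],"yaw": 0},
    {"slide": [0,-14,6],"yaw": 0},
    {"slide": [0,-13,7],"yaw": 0},
    {"slide": [0,-12,8],"yaw": 0},
    {"slide": [0,-12,9],"yaw": 0},
    {"slide": [0,0,0],"yaw": 0}
  ]
}}

```text
time: 5.27
position: [0.4518, 0.0258, 0.2016]
orientation: [0.644, 0.765, -0.003, -0.002]
force: [-0.7, -1.3, -1.6]
width: -0.0
grip_force: 0.0
```

Run:
```python
from h import *
s=r.state()["position"]; h=np.array([.5789,.0482,.2482]); u=np.array([np.cos(.174),np.sin(.174),0])
d=(s-h)*1000; print("pull",-d@u,"down",-d[2])
go(*h,99.85)
```

```text
pull 129.03552133139095 down 46.553601308568894
t 5.2667 pos [0.4518 0.0258 0.2016] ang 99.89 q [ 0.13  0.61 -0.45  2.12  0.53  0.53 -0.54] F [-0.7 -1.3 -1.6] w -0.0 g 0.0
slide [  0.3 129.  -46.6] yaw 0.001
```

Run:
```python
from h import *
p=r.get_image("scene"); save(p,"s1.png",(200,130,380,280),4)
for c in r.cut_out(p,"door_handle")[:2]:
  w=world(p,c["pixels"]); print(c["score"],c["extent"],w.min(0).round(3),w.max(0).round(3))
```

```text
0.94 [234.3, 191.5, 289.7, 225.2] [ 0.365 -0.034  0.026] [0.77  0.191 0.246]
```

View pics/s1.png

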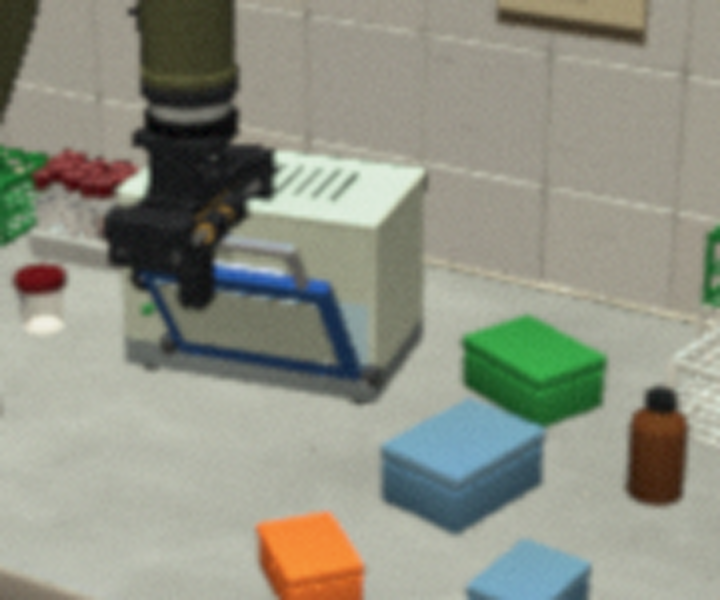

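Run:
```python
from h import *
u=np.array([np.cos(.176),np.sin(.176)]); l=np.array([-u[1],u[0]])
for n in("scene","top"):
  p=r.get_image(n); w=allpts(p); d=w[:,:2]-[.580,.057]; f=-d@u*1000; y=d@l*1000; z=w[:,2]*1000-45
  R=np.hypot(f,z); m=(R<205)&(R>30)&(z>20)&(f>8)&(y>-72)&(y<-40)
  a=np.degrees(np.arctan2(f,z))
  for lo in range(40,205,15):
    k=m&(R>=lo)&(R<lo+15)
    if k.sum(): print(n,lo,k.sum(),np.percentile(a[k],[10,50,90]).round(1),f[k].mean().round(),z[k].mean().round())
```

```text
scene 55 13 [ 8.   9.4 10.7] 11.0 64.0
scene 70 20 [10.2 12.4 14.9] 17.0 75.0
scene 85 20 [15.  17.3 18.7] 27.0 89.0
scene 100 23 [17.1 18.6 19.9] 34.0 101.0
scene 115 32 [16.4 18.3 20.6] 39.0 115.0
scene 130 11 [19.3 20.8 21.4] 49.0 130.0
scene 145 8 [20.3 22.5 23.6] 58.0 142.0
scene 160 22 [21.1 22.9 25. ] 66.0 156.0
scene 175 10 [21.7 23.3 24.1] 69.0 163.0
top 85 2 [5.6 5.9 6.1] 9.0 90.0
top 100 3 [ 8.6  9.1 10.4] 18.0 106.0
top 115 1 [12.5 12.5 12.5] 26.0 119.0
```

The door stands about 23° open with the bar slipped out of the fingers (crop ~(265,245)), and the gripper is on the robot side of it. I will regrip deeper and firmer, and pull more slowly.

Call:
{"api": "jog_arm", "payload": {
  "commands": [
    {"slide": [0,0,-20],"yaw": 0},
    {"slide": [0,0,-30],"yaw": 0},
    {"slide": [0,0,-30],"yaw": 0},
    {"slide": [4,20,0],"yaw": 0},
    {"slide": [4,20,0],"yaw": 0},
    {"slide": [1,16,0],"yaw": 0},
    {"slide": [0,0,0],"yaw": 0}
  ],
  "gripper": 60
}}

```text
time: 6.05
position: [0.513, 0.0467, 0.2837]
orientation: [0.644, 0.765, 0.003, 0.001]
force: [0.6, -0.3, -0.1]
width: 0.0453
grip_force: 0.0
```

Run:
```python
from h import *
go(.508,.044,.2265,100)
```

```text
t 6.05 pos [0.513  0.0467 0.2837] ang 99.83 q [ 0.18  0.56 -0.56  1.86  0.39  0.83 -0.42] F [ 0.6 -0.3 -0.1] w 0.0453 g 0.0
slide [-1.8 -5.4 57.2] yaw -0.003
```

Call:
{"api": "jog_arm", "payload": {
  "commands": [
    {"slide": [-2,-5,0],"yaw": 0},
    {"slide": [0,0,0],"yaw": 0},
    {"slide": [0,0,20],"yaw": 0},
    {"slide": [0,0,20],"yaw": 0},
    {"slide": [0,0,17],"yaw": 0},
    {"slide": [0,0,0],"yaw": 0}
  ]
}}

```text
time: 6.55
position: [0.5016, 0.0412, 0.2233]
orientation: [0.644, 0.765, -0.003, -0.002]
force: [-0.2, -0.2, -0.4]
width: 0.0603
grip_force: 0.0
```

Call:
{"api": "jog_arm", "payload": {
  "commands": [
    {"slide": [0,0,0],"yaw": 0},
    {"slide": [0,0,0],"yaw": 0},
    {"slide": [0,0,0],"yaw": 0},
    {"slide": [0,0,0],"yaw": 0},
    {"slide": [0,0,0],"yaw": 0},
    {"slide": [0,0,0],"yaw": 0},
    {"slide": [0,0,0],"yaw": 0}
  ],
  "gripper": 0,
  "squeeze": 25
}}

```text
time: 7.13
position: [0.5059, 0.0428, 0.2265]
orientation: [0.644, 0.765, 0.001, 0.001]
force: [3.3, 0.4, 0.3]
width: 0.0152
grip_force: 1.0
```

```bash
cat >> h.py <<'E'
def arc(a0,a1,n,R=190):
    a=np.radians(np.linspace(a0,a1,n+1)); print(np.c_[np.diff(-R*np.sin(a)),np.diff(-R*np.cos(a))].round(1).tolist())
E
python3 - <<'E'
from h import *
go(.508,.044,.2265,100)
f=(np.array([.580,.057])-r.state()["position"][:2])@[.985,.175]; print("f",f)
E
```

```text
t 7.1333 pos [0.5059 0.0428 0.2265] ang 99.84 q [ 0.14  0.63 -0.51  1.95  0.47  0.68 -0.49] F [3.3 0.4 0.3] w 0.0152 g 1.0
slide [0.8 2.3 0. ] yaw -0.003
f 0.07550296368095077
```

Call:
{"api": "jog_arm", "payload": {
  "commands": [
    {"slide": [0,0,0],"yaw": 0},
    {"slide": [0,0,0],"yaw": 0},
    {"slide": [0,0,0],"yaw": 0}
  ]
}}

```text
time: 7.38
position: [0.5043, 0.0425, 0.2259]
orientation: [0.644, 0.765, -0.0, 0.0]
force: [0.8, 0.1, 1.5]
width: 0.0006
grip_force: 1.0
```

Run:
```python
from h import *
go(.508,.044,.2265,100)
arc(23.4,92,28)
```

```text
t 7.3833 pos [0.5043 0.0425 0.2259] ang 99.86 q [ 0.14  0.63 -0.51  1.95  0.47  0.68 -0.49] F [0.8 0.1 1.5] w 0.0006 g 1.0
slide [ 0.9  3.9 -0.6] yaw -0.002
[[-7.4, 3.4], [-7.2, 3.7], [-7.1, 4.0], [-6.9, 4.3], [-6.7, 4.6], [-6.5, 4.9], [-6.3, 5.1], [-6.1, 5.4], [-5.8, 5.7], [-5.6, 5.9], [-5.3, 6.1], [-5.0, 6.4], [-4.8, 6.6], [-4.5, 6.8], [-4.2, 7.0], [-3.9, 7.1], [-3.6, 7.3], [-3.3, 7.4], [-2.9, 7.6], [-2.6, 7.7], [-2.3, 7.8], [-2.0, 7.9], [-1.6, 8.0], [-1.3, 8.0], [-0.9, 8.1], [-0.6, 8.1], [-0.2, 8.1], [0.1, 8.1]]
```

Run:
```python
from h import *
p=r.get_image("scene"); save(p,"s2.png",(220,150,320,240),7)
u=np.array([np.cos(.176),np.sin(.176)]); l=np.array([-u[1],u[0]])
w=allpts(p); d=w[:,:2]-[.580,.057]; f=-d@u*1000; y=d@l*1000; z=w[:,2]*1000-45
R=np.hypot(f,z); a=np.degrees(np.arctan2(f,z)); m=(R<215)&(z>20)&(f>8)&(y>-90)&(y<-45)
for lo in range(55,215,15):
    k=m&(R>=lo)&(R<lo+15)
    if k.sum(): print(lo,k.sum(),np.percentile(a[k],[10,50,90]).round(1),f[k].mean().round(),z[k].mean().round(),y[k].mean().round())
```

```text
55 27 [11.1 13.6 16.1] 15.0 62.0 -67.0
70 29 [15.  18.9 20.8] 25.0 75.0 -68.0
85 25 [16.9 21.7 23.7] 34.0 87.0 -69.0
100 30 [19.8 23.3 25.1] 42.0 99.0 -70.0
115 37 [20.4 23.6 25.6] 48.0 110.0 -66.0
130 10 [24.4 25.9 27.6] 61.0 125.0 -65.0
145 9 [25.6 26.7 27.8] 69.0 136.0 -62.0
160 23 [25.7 27.6 28.7] 78.0 150.0 -57.0
175 4 [27.2 27.4 28.1] 82.0 157.0 -59.0
```

View pics/s2.png

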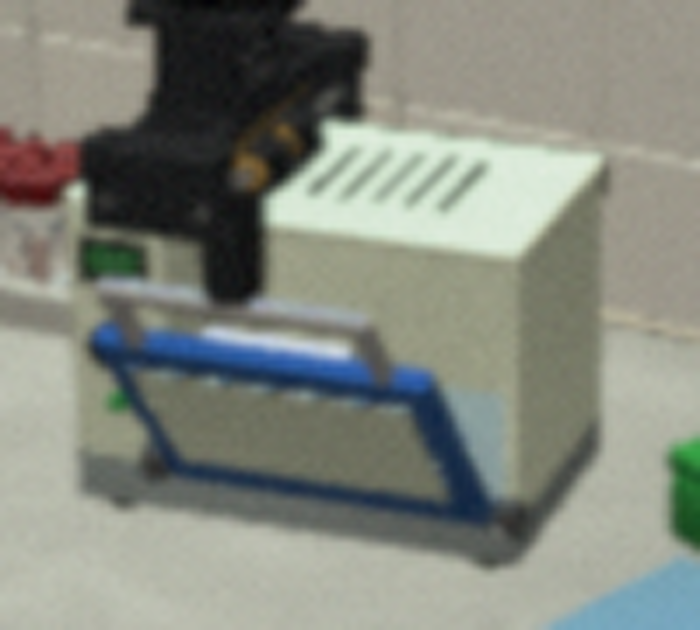

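Call:
{"api": "jog_arm", "payload": {
  "commands": [
    {"slide": [0,0,-20],"yaw": 0},
    {"slide": [0,0,-30],"yaw": 0},
    {"slide": [0,0,-20],"yaw": 0},
    {"slide": [0,0,0],"yaw": 0},
    {"slide": [0,0,0],"yaw": 0}
  ],
  "gripper": 66
}}

```text
time: 7.85
position: [0.504, 0.0422, 0.296]
orientation: [0.644, 0.765, -0.0, 0.0]
force: [-0.2, 0.4, -1.2]
width: 0.032
grip_force: 0.0
```

Run:
```python
from h import *
go(.508,.044,.2265,100)
p=r.get_image("scene")
u=np.array([np.cos(.176),np.sin(.176)]); l=np.array([-u[1],u[0]])
m=np.zeros((420,560),bool)
for v in range(186,208):
  for uu in (240,262,267):
    k=m.copy(); k[v,uu]=1; w=world(p,k)
    if len(w):
      d=w[0,:2]-[.580,.057]; print(v,uu,"f",round(-d@u*1000),"y",round(d@l*1000),"z",round(w[0,2]*1000),p["frame"][v,uu], end=" | ")
  print()
```

```text
t 7.85 pos [0.504  0.0422 0.296 ] ang 99.84 q [ 0.19  0.53 -0.58  1.87  0.38  0.85 -0.4 ] F [-0.2  0.4 -1.2] w 0.032 g 0.0
slide [ 1.1  4.3 69.5] yaw -0.003
186 240 f -54 y 112 z 155 [66 71 61] | 186 262 f -192 y 82 z 105 [156 159 135] | 186 267 f -183 y 57 z 112 [151 156 130] | 
187 240 f -46 y 108 z 155 [64 69 55] | 187 262 f -189 y 81 z 102 [155 158 134] | 187 267 f -182 y 57 z 108 [151 155 133] | 
188 240 f -51 y 110 z 149 [63 70 55] | 188 262 f -189 y 81 z 98 [153 158 132] | 188 267 f -192 y 61 z 99 [154 156 134] | 
189 240 f -48 y 109 z 146 [78 86 79] | 189 262 f -196 y 84 z 90 [152 155 132] | 189 267 f -194 y 62 z 94 [148 153 129] | 
190 240 f 76 y 50 z 201 [129 137 137] | 190 262 f -184 y 79 z 92 [151 154 133] | 190 267 f -192 y 61 z 91 [153 155 131] | 
191 240 f 81 y 48 z 200 [150 157 157] | 191 262 f -188 y 81 z 85 [154 157 132] | 191 267 f -185 y 59 z 90 [152 154 132] | 
192 240 f 82 y 47 z 196 [135 135 132] | 192 262 f -197 y 85 z 77 [155 160 138] | 192 267 f -179 y 56 z 88 [153 157 135] | 
193 240 f 87 y 45 z 195 [120 119 108] | 193 262 f 69 y -27 z 198 [156 166 158] | 1
[... 1037 characters left out ...]
69 z 138 [62 75 85] | 202 262 f 58 y -22 z 160 [ 42  90 156] | 202 267 f 46 y -35 z 157 [ 53  99 174] | 
203 240 f 39 y 70 z 134 [104 107  97] | 203 262 f 52 y -19 z 153 [ 37  69 118] | 203 267 f 41 y -32 z 150 [ 49  94 158] | 
204 240 f 29 y 75 z 125 [107 108  94] | 204 262 f 43 y -15 z 145 [30 48 80] | 204 267 f 51 y -37 z 152 [ 33  63 106] | 
205 240 f 23 y 78 z 118 [ 96 101  89] | 205 262 f 39 y -13 z 139 [58 73 86] | 205 267 f 43 y -33 z 144 [30 47 77] | 
206 240 f 19 y 80 z 112 [78 86 84] | 206 262 f 31 y -10 z 131 [113 124 120] | 206 267 f 39 y -31 z 138 [61 76 85] | 
207 240 f 15 y 82 z 106 [68 78 84] | 207 262 f 33 y -10 z 128 [114 119 106] | 207 267 f 40 y -32 z 135 [105 113 105] |
```

Run:
```python
from h import *
p=r.get_image("top"); save(p,"t2.png",(190,170,290,240),7)
u=np.array([np.cos(.176),np.sin(.176)]); l=np.array([-u[1],u[0]])
w=allpts(p); d=w[:,:2]-[.580,.057]; f=-d@u*1000; y=d@l*1000; z=w[:,2]*1000
for a in range(-100,101,10):
  k=(abs(y-a)<5)&(f>12)&(f<180)&(z>60)&(z<240)
  o=np.argsort(f[k]); print(a,[(int(i),int(j)) for i,j in zip(f[k][o],z[k][o])][::2][:26])
```

```text
-100 []
-90 []
-80 []
-70 []
-60 []
-50 []
-40 []
-30 []
-20 []
-10 []
0 []
10 []
20 []
30 []
40 [(38, 154), (73, 201), (77, 204), (78, 196)]
50 [(23, 142), (28, 146), (31, 156), (34, 155), (35, 155), (38, 157), (40, 159), (41, 157), (42, 158), (45, 157), (46, 152), (68, 196), (70, 196), (71, 197), (73, 200), (75, 204), (76, 200), (78, 202), (78, 200), (79, 196)]
60 [(13, 128), (15, 132), (18, 138), (21, 140), (25, 149), (26, 145), (29, 149), (30, 148), (32, 152), (35, 157), (36, 156), (37, 154), (39, 160), (41, 161), (43, 166), (44, 157), (46, 150), (47, 168), (51, 177), (54, 175), (56, 179), (59, 183), (62, 189), (63, 191), (66, 192), (70, 201)]
70 [(12, 133), (14, 134), (16, 134), (18, 135), (20, 138), (23, 143), (24, 149), (27, 148), (28, 149), (30, 156), (32, 154), (36, 158), (38, 162), (40, 151), (41, 163), (43, 168), (45, 171), (47, 155), (51, 171), (53, 179), (57, 182), (64, 190), (67, 194), (70, 198), (73, 197), (76, 198)]
80 [(13, 129), (15, 133), (19, 139), (20, 136), (23, 140), (25, 143), (28, 150), (30, 148), (32, 154), (35, 157), (36, 159), (37, 158), (39, 158), (41, 156), (43, 158), (43, 155), (45, 154), (46, 151)]
90 [(15, 135), (22, 142), (30, 152), (36, 156), (40, 158), (45, 155)]
100 []
```

View pics/t2.png

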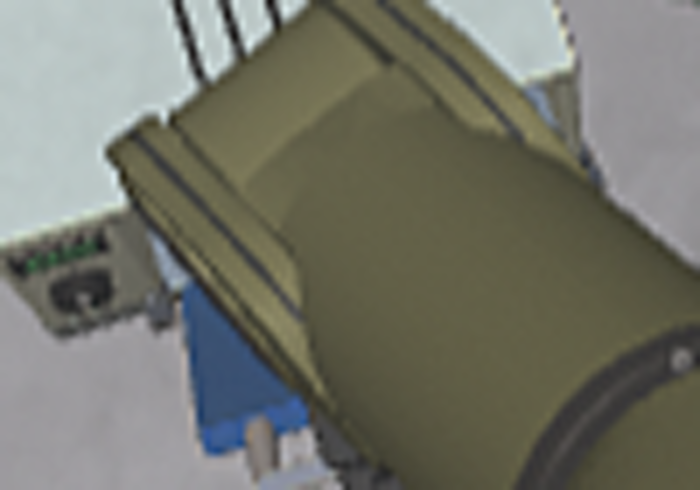

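Both cameras agree: bar centre is about 75 mm in front of its start point at z≈0.196, with the panel sloped ~38°. So the door began ajar by about 12°, and the hinge is 43 mm further back than I assumed, at about (0.622, 0.0645). I will regrip lower and pull along the correct arc.

Call:
{"api": "jog_arm", "payload": {
  "commands": [
    {"slide": [0,2,20],"yaw": 0},
    {"slide": [0,0,25],"yaw": 0},
    {"slide": [0,0,25],"yaw": 0},
    {"slide": [0,0,20],"yaw": 0},
    {"slide": [0,0,2],"yaw": 0},
    {"slide": [0,0,0],"yaw": 0}
  ],
  "gripper": 60
}}

```text
time: 8.45
position: [0.5049, 0.0426, 0.202]
orientation: [0.644, 0.765, -0.002, -0.002]
force: [0.4, 0.0, -0.5]
width: 0.06
grip_force: 0.0
```

Call:
{"api": "jog_arm", "payload": {
  "commands": [
    {"slide": [0,0,0],"yaw": 0},
    {"slide": [0,0,0],"yaw": 0},
    {"slide": [0,0,0],"yaw": 0},
    {"slide": [0,0,0],"yaw": 0},
    {"slide": [0,0,0],"yaw": 0},
    {"slide": [0,0,0],"yaw": 0},
    {"slide": [0,0,0],"yaw": 0},
    {"slide": [0,0,0],"yaw": 0},
    {"slide": [0,0,0],"yaw": 0}
  ],
  "gripper": 0,
  "squeeze": 25
}}

```text
time: 9.2
position: [0.5072, 0.0429, 0.2038]
orientation: [0.644, 0.765, 0.001, 0.0]
force: [1.8, -0.1, -1.7]
width: 0.0113
grip_force: 25.0
```

Run:
```python
from h import *
go(.508,.044,.204,100)
arc(38,91,18)
```

```text
t 9.2 pos [0.5072 0.0429 0.2038] ang 99.85 q [ 0.12  0.66 -0.48  1.97  0.51  0.63 -0.52] F [ 1.8 -0.1 -1.7] w 0.0113 g 25.0
slide [ 0.9  1.  -0.2] yaw -0.003
[[-7.5, 6.2], [-7.2, 6.6], [-6.9, 6.9], [-6.5, 7.3], [-6.1, 7.6], [-5.7, 7.9], [-5.3, 8.2], [-4.9, 8.5], [-4.4, 8.7], [-4.0, 8.9], [-3.5, 9.1], [-3.0, 9.3], [-2.6, 9.4], [-2.1, 9.5], [-1.6, 9.6], [-1.1, 9.7], [-0.6, 9.7], [-0.1, 9.8]]
```

Gripped.

Call:
{"api": "jog_arm", "payload": {
  "commands": [
    {"slide": [0,-7.5,6],"yaw": 0},
    {"slide": [0,-7,6.5],"yaw": 0},
    {"slide": [0,-7,7],"yaw": 0},
    {"slide": [0,-6.5,7.5],"yaw": 0},
    {"slide": [0,-6,7.5],"yaw": 0},
    {"slide": [0,-5.5,8],"yaw": 0},
    {"slide": [0,-5.5,8],"yaw": 0},
    {"slide": [0,-5,8.5],"yaw": 0},
    {"slide": [0,-4.5,8.5],"yaw": 0}
  ]
}}

```text
time: 9.95
position: [0.4549, 0.0337, 0.1365]
orientation: [0.644, 0.765, 0.002, 0.001]
force: [5.7, -0.7, 1.0]
width: 0.0109
grip_force: 25.1
```

Run:
```python
from h import *
h=np.array([.622,.0645]); s=r.state()["position"]; f=(h-s[:2])@[.985,.175]; print(f,s[2], np.hypot(f,s[2]-.008-.045))
go(*(h-.190*np.array([.985,.175])-.012*np.array([-.175,.985])),.053,100)
```

```text
0.1699433481225192 0.13652304434124066 0.18935902541764574
t 9.95 pos [0.4549 0.0337 0.1365] ang 99.83 q [ 0.02  0.72 -0.31  2.17  0.67  0.33 -0.68] F [ 5.7 -0.7  1. ] w 0.0109 g 25.1
slide [-11.  -20.2  83.5] yaw -0.003
```

Call:
{"api": "jog_arm", "payload": {
  "commands": [
    {"slide": [0,-4,9],"yaw": 0},
    {"slide": [0,-3.5,9],"yaw": 0},
    {"slide": [0,-3,9],"yaw": 0},
    {"slide": [0,-2.5,9.5],"yaw": 0},
    {"slide": [0,-2,9.5],"yaw": 0},
    {"slide": [0,-1.5,9.5],"yaw": 0},
    {"slide": [0,-1,9.5],"yaw": 0},
    {"slide": [0,-0.5,9.5],"yaw": 0},
    {"slide": [0,0,10],"yaw": 0},
    {"slide": [0,0,2],"yaw": 0}
  ]
}}

```text
time: 10.78
position: [0.4362, 0.0302, 0.0585]
orientation: [0.643, 0.766, -0.002, -0.001]
force: [-2.9, -1.5, 2.3]
width: 0.0106
grip_force: 24.5
```

Run:
```python
from h import *
h=np.array([.622,.0645]); s=r.state()["position"]; f=(h-s[:2])@[.985,.175]; print(f,s[2], np.hypot(f,s[2]-.008-.045))
go(*(h-.190*np.array([.985,.175])-.012*np.array([-.175,.985])),.053,100)
```

```text
0.1890398802291702 0.05854352992293502 0.18912114382338505
t 10.7833 pos [0.4362 0.0302 0.0585] ang 99.91 q [-0.14  0.88 -0.05  2.25  1.32  0.04 -1.32] F [-2.9 -1.5  2.3] w 0.0106 g 24.5
slide [-10.8  -1.1   5.5] yaw -0.002
```

Call:
{"api": "jog_arm", "payload": {
  "commands": [
    {"slide": [0,0,3],"yaw": 0},
    {"slide": [0,0,2],"yaw": 0},
    {"slide": [0,0,0],"yaw": 0},
    {"slide": [0,0,0],"yaw": 0}
  ]
}}

```text
time: 11.12
position: [0.436, 0.0302, 0.0538]
orientation: [0.644, 0.765, -0.002, -0.001]
force: [-2.9, -0.5, -3.8]
width: 0.0106
grip_force: 25.1
```

Call:
{"api": "jog_arm", "payload": {
  "commands": [
    {"slide": [0,0,0],"yaw": 0},
    {"slide": [0,0,0],"yaw": 0},
    {"slide": [0,0,0],"yaw": 0},
    {"slide": [0,0,-15],"yaw": 0},
    {"slide": [0,0,-25],"yaw": 0},
    {"slide": [0,0,-35],"yaw": 0},
    {"slide": [0,0,-35],"yaw": 0},
    {"slide": [0,0,-35],"yaw": 0}
  ],
  "gripper": 45
}}

```text
time: 11.78
position: [0.4388, 0.03, 0.1873]
orientation: [0.644, 0.765, 0.001, 0.003]
force: [2.3, -0.6, -0.8]
width: 0.045
grip_force: 0.0
```

Run:
```python
from h import *
go(.421,-.289,.2,-7)
```

```text
t 11.7833 pos [0.4388 0.03   0.1873] ang 99.76 q [ 0.22  0.66 -0.63  2.17  0.78  0.54 -0.83] F [ 2.3 -0.6 -0.8] w 0.045 g 0.0
slide [-311.4  -71.7  -12.7] yaw 1.863
```

Call:
{"api": "jog_arm", "payload": {
  "commands": [
    {"slide": [-31,-7,0],"yaw": 0},
    {"slide": [-31,-7,0],"yaw": 0},
    {"slide": [-31,-7,0],"yaw": 0},
    {"slide": [-31,-7,0],"yaw": 0},
    {"slide": [-31,-7,0],"yaw": 0},
    {"slide": [-31,-7,0],"yaw": 0},
    {"slide": [-31,-7,0],"yaw": 0},
    {"slide": [-31,-7,0],"yaw": 0},
    {"slide": [-31,-7,0],"yaw": 0},
    {"slide": [-31,-7,0],"yaw": 0}
  ],
  "gripper": 86
}}

```text
time: 12.62
position: [0.4226, -0.2892, 0.1866]
orientation: [0.645, 0.765, 0.001, 0.004]
force: [1.2, 0.3, -0.5]
width: 0.086
grip_force: 0.0
```

Call:
{"api": "jog_arm", "payload": {
  "commands": [
    {"slide": [0,0,0],"yaw": -0.124},
    {"slide": [0,0,0],"yaw": -0.124},
    {"slide": [0,0,0],"yaw": -0.124},
    {"slide": [0,0,0],"yaw": -0.124},
    {"slide": [0,0,0],"yaw": -0.124},
    {"slide": [0,0,0],"yaw": -0.124},
    {"slide": [0,0,0],"yaw": -0.124},
    {"slide": [0,0,0],"yaw": -0.124},
    {"slide": [0,0,0],"yaw": -0.124},
    {"slide": [0,0,0],"yaw": -0.124}
  ]
}}

```text
time: 13.45
position: [0.4229, -0.2876, 0.1865]
orientation: [0.077, 0.997, -0.001, 0.003]
force: [-0.2, 0.1, 0.2]
width: 0.0861
grip_force: 0.0
```

Run:
```python
from h import *
go(.420,-.289,.024,173)
p=r.get_image("top"); save(p,"t3.png",(180,150,330,290),5)
u=np.array([np.cos(.177),np.sin(.177)]); l=np.array([-u[1],u[0]])
w=allpts(p); d=w[:,:2]-[.622,.0645]; f=-d@u*1000; y=d@l*1000; z=w[:,2]*1000
k=(f>5)&(f<215)&(abs(y)<110)&(z>30)&(z<120)
np.save("door.npy",np.c_[f,y,z][k])
for lo in range(5,215,6):
  q=k&(f>=lo)&(f<lo+6); 
  if q.sum(): print(lo,q.sum(),"y",np.percentile(y[q],[1,99]).round(),"z",np.percentile(z[q],[5,50,95]).round())
```

```text
t 13.45 pos [ 0.4229 -0.2876  0.1865] ang 171.14 q [ 1.09  0.86 -1.02  1.96  0.96  0.91  0.96] F [-0.2  0.1  0.2] w 0.0861 g 0.0
slide [  2.6  -1.8 162.5] yaw -0.032
5 94 y [-89. 100.] z [48. 53. 58.]
11 55 y [-86.  88.] z [48. 53. 58.]
17 81 y [-87.  87.] z [51. 55. 97.]
23 196 y [-83.  85.] z [50. 66. 97.]
29 112 y [-86.  85.] z [49. 54. 62.]
35 109 y [-85.  87.] z [50. 54. 67.]
41 110 y [-86.  87.] z [50. 54. 59.]
47 110 y [-87.  85.] z [49. 54. 60.]
53 113 y [-86.  86.] z [50. 54. 58.]
59 107 y [-86.  86.] z [49. 54. 59.]
65 111 y [-87.  87.] z [50. 54. 58.]
71 108 y [-84.  85.] z [51. 55. 58.]
77 112 y [-87.  87.] z [51. 55. 59.]
83 113 y [-87.  84.] z [51. 55. 59.]
89 115 y [-86.  87.] z [50. 55. 59.]
95 111 y [-87.  86.] z [51. 55. 59.]
101 115 y [-85.  86.] z [51. 55. 60.]
107 113 y [-87.  87.] z [51. 55. 59.]
113 90 y [-87.  85.] z [51. 55. 62.]
119 129 y [-86.  86.] z [52. 57. 71.]
125 122 y [-87.  86.] z [50. 55. 60.]
131 114 y [-86.  87.] z [52. 55. 59.]
137 88 y [-85.  84.] z [45. 53. 58.]
143 20 y [-70.  70.] z [48. 51. 58.]
149 14 y [-70.  68.] z [48. 54. 57.]
155 16 y [-70.  70.] z [48. 55. 57.]
161 16 y [-71.  69.] z [49. 54. 57.]
167 17 y [-70.  70.] z [47. 54. 59.]
173 17 y [-70.  70.] z [49. 54. 57.]
179 35 y [-70.  66.] z [47. 54. 58.]
185 95 y [-69.  70.] z [50. 55. 59.]
191 64 y [-67.  66.] z [48. 54. 58.]
```

View pics/t3.png

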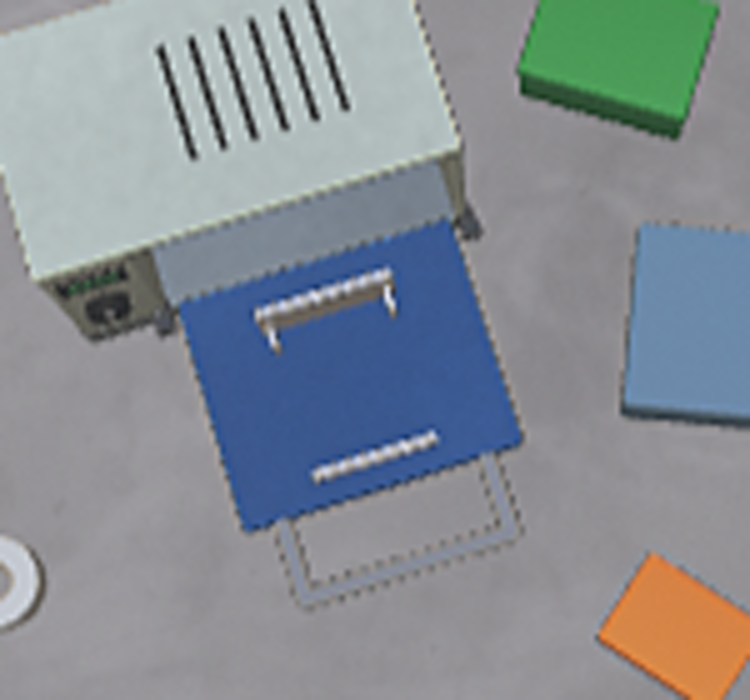

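Door is fully down, with the carrier visible (ledge near crop (325,295), lip near (375,455)). Now I pick the box.

Call:
{"api": "jog_arm", "payload": {
  "commands": [
    {"slide": [3,-2,25],"yaw": -0.032},
    {"slide": [0,0,30],"yaw": 0},
    {"slide": [0,0,30],"yaw": 0},
    {"slide": [0,0,30],"yaw": 0},
    {"slide": [0,0,20],"yaw": 0},
    {"slide": [0,0,12],"yaw": 0},
    {"slide": [0,0,5],"yaw": 0},
    {"slide": [0,0,0],"yaw": 0}
  ]
}}

```text
time: 14.17
position: [0.4203, -0.2892, 0.0335]
orientation: [0.065, 0.998, -0.001, 0.003]
force: [0.5, -0.8, 0.3]
width: 0.0862
grip_force: 0.0
```

Call:
{"api": "jog_arm", "payload": {
  "commands": [
    {"slide": [0,0,0],"yaw": 0},
    {"slide": [0,0,0],"yaw": 0},
    {"slide": [0,0,0],"yaw": 0},
    {"slide": [0,0,0],"yaw": 0},
    {"slide": [0,0,0],"yaw": 0},
    {"slide": [0,0,0],"yaw": 0}
  ],
  "gripper": 50,
  "squeeze": 15
}}

```text
time: 14.67
position: [0.4213, -0.2894, 0.0352]
orientation: [0.064, 0.998, -0.002, 0.004]
force: [-1.0, -0.6, 5.8]
width: 0.0609
grip_force: 14.3
```

Run:
```python
from h import *
go(.420,-.289,.034,173)
D=np.load("door.npy"); f,y,z=D.T
for n,m in(("lip",(z>62)&(f>112)&(f<130)&(abs(y)<40)),("ledge",(z>84)&(f>10)&(f<32)&(abs(y)<50)),("cheek",(z>66)&(z<84)&(f>30)&(f<50)),("bar",(f>178)&(abs(y)<55))):
  print(n,m.sum(),np.percentile(f[m],[2,50,98]).round(1),np.percentile(y[m],[2,98]).round(1),np.polyfit(y[m],f[m],1).round(3),np.median(z[m]))
```

```text
t 14.6667 pos [ 0.4213 -0.2894  0.0352] ang 172.65 q [ 0.99  1.08 -0.82  2.03  1.35  0.73  0.69] F [-1.  -0.6  5.8] w 0.0609 g 14.3
slide [1.3 0.2 1.2] yaw -0.006
lip 58 [118.8 121.7 125.3] [-36.3  36.5] [1.10000e-02 1.21986e+02] 66.82606944350667
ledge 81 [20.1 24.6 27.5] [-41.4  39.7] [-9.000e-03  2.414e+01] 94.00334852242298
cheek 11 [30.6 35.7 40.8] [-38.7  38.1] [1.100e-02 3.595e+01] 77.0558621701638
bar 145 [183.4 189.2 194.5] [-52.9  52.2] [  0.    189.217] 54.34080603264624
```

Call:
{"api": "jog_arm", "payload": {
  "commands": [
    {"slide": [0,0,-10],"yaw": 0},
    {"slide": [0,0,-20],"yaw": 0},
    {"slide": [0,0,-25],"yaw": 0},
    {"slide": [0,0,-25],"yaw": 0},
    {"slide": [0,0,-25],"yaw": -0.1},
    {"slide": [0,0,-20],"yaw": -0.1},
    {"slide": [0,0,0],"yaw": -0.105},
    {"slide": [0,0,0],"yaw": 0}
  ],
  "squeeze": 20
}}

```text
time: 15.33
position: [0.4201, -0.2894, 0.1603]
orientation: [-0.089, 0.996, -0.002, 0.004]
force: [-0.4, -0.0, -2.5]
width: 0.0602
grip_force: 19.8
```

Run:
```python
from h import *
go(.5491,.0515,.160,190.15)
```

```text
t 15.3333 pos [ 0.4201 -0.2894  0.1603] ang 190.24 q [ 1.09  0.91 -1.04  1.99  1.05  0.9   1.22] F [-0.4 -0.  -2.5] w 0.0602 g 19.8
slide [-1.876e+02  3.125e+02  3.000e-01] yaw 0.002
```

Call:
{"api": "jog_arm", "payload": {
  "commands": [
    {"slide": [-10,17,0],"yaw": 0},
    {"slide": [-17,28,0],"yaw": 0},
    {"slide": [-20,33,0],"yaw": 0},
    {"slide": [-22,37,0],"yaw": 0},
    {"slide": [-22,37,0],"yaw": 0},
    {"slide": [-22,37,0],"yaw": 0},
    {"slide": [-22,37,0],"yaw": 0},
    {"slide": [-20,33,0],"yaw": 0},
    {"slide": [-17,28,0],"yaw": 0},
    {"slide": [-10,17,0],"yaw": 0}
  ]
}}

```text
time: 16.17
position: [0.5443, 0.0419, 0.1589]
orientation: [-0.089, 0.996, -0.0, 0.003]
force: [0.5, -0.2, -1.0]
width: 0.0606
grip_force: 19.8
```

Call:
{"api": "jog_arm", "payload": {
  "commands": [
    {"slide": [-4,7,0],"yaw": 0},
    {"slide": [0,0,0],"yaw": 0},
    {"slide": [0,0,0],"yaw": 0},
    {"slide": [0,0,0],"yaw": 0}
  ]
}}

```text
time: 16.5
position: [0.5456, 0.0421, 0.1584]
orientation: [-0.087, 0.996, -0.003, 0.002]
force: [-0.6, 0.9, -0.7]
width: 0.0607
grip_force: 19.8
```

Run:
```python
from h import *
go(.5491,.0515,.087,190.15)
p=r.get_image("scene"); save(p,"s4.png",(220,150,320,240),6)
```

```text
t 16.5 pos [0.5456 0.0421 0.1584] ang 189.96 q [ 0.39  0.94 -1.01  1.88  1.01  0.95  0.62] F [-0.6  0.9 -0.7] w 0.0607 g 19.8
slide [-5.1  8.7 71.4] yaw -0.003
```

View pics/s4.png

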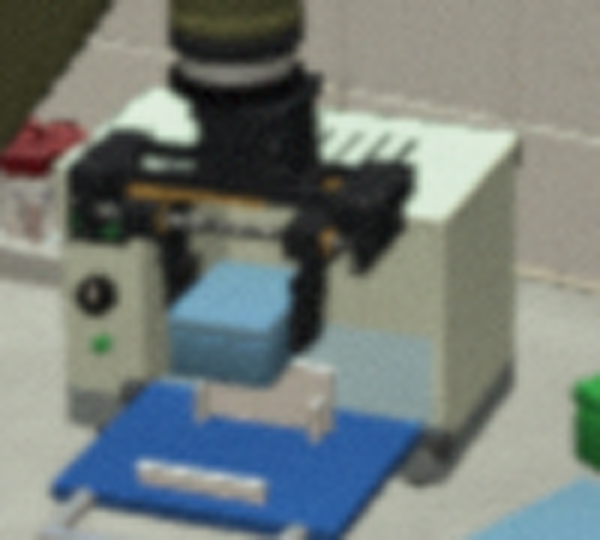

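The box hangs level over the carrier at crop (235,320), ledge behind it. I correct the position, then lower.

Call:
{"api": "jog_arm", "payload": {
  "commands": [
    {"slide": [-3,5,0],"yaw": -0.003},
    {"slide": [-2,4,0],"yaw": 0},
    {"slide": [0,0,0],"yaw": 0},
    {"slide": [0,0,5],"yaw": 0},
    {"slide": [0,0,5],"yaw": 0},
    {"slide": [0,0,5],"yaw": 0},
    {"slide": [0,0,0],"yaw": 0},
    {"slide": [0,0,0],"yaw": 0}
  ]
}}

```text
time: 17.22
position: [0.5495, 0.0543, 0.1436]
orientation: [-0.09, 0.996, -0.002, 0.003]
force: [0.9, 0.4, -0.7]
width: 0.0607
grip_force: 19.8
```

Run:
```python
from h import *
go(.5491,.0515,.087,190.15)
```

```text
t 17.2167 pos [0.5495 0.0543 0.1436] ang 190.31 q [ 0.36  0.96 -0.99  1.87  1.04  0.93  0.6 ] F [ 0.9  0.4 -0.7] w 0.0607 g 19.8
slide [ 0.9 -2.7 56.6] yaw 0.003
```

Call:
{"api": "jog_arm", "payload": {
  "commands": [
    {"slide": [1,-2.5,0],"yaw": 0},
    {"slide": [0,0,8],"yaw": 0},
    {"slide": [0,0,10],"yaw": 0},
    {"slide": [0,0,8],"yaw": 0},
    {"slide": [0,0,4],"yaw": 0},
    {"slide": [0,0,0],"yaw": 0},
    {"slide": [0,0,0],"yaw": 0}
  ]
}}

```text
time: 17.8
position: [0.5493, 0.0519, 0.1138]
orientation: [-0.09, 0.996, -0.002, 0.003]
force: [0.5, 0.1, -0.9]
width: 0.0604
grip_force: 19.8
```

Run:
```python
from h import *
go(.5491,.0515,.087,190.15)
```

```text
t 17.8 pos [0.5493 0.0519 0.1138] ang 190.32 q [ 0.34  1.   -0.96  1.89  1.1   0.89  0.56] F [ 0.5  0.1 -0.9] w 0.0604 g 19.8
slide [ 0.2 -0.3 26.8] yaw 0.003
```

Call:
{"api": "jog_arm", "payload": {
  "commands": [
    {"slide": [0,0,6],"yaw": 0},
    {"slide": [0,0,6],"yaw": 0},
    {"slide": [0,0,5],"yaw": 0},
    {"slide": [0,0,3],"yaw": 0},
    {"slide": [0,0,3],"yaw": 0},
    {"slide": [0,0,2],"yaw": 0},
    {"slide": [0,0,1],"yaw": 0},
    {"slide": [0,0,0],"yaw": 0},
    {"slide": [0,0,0],"yaw": 0}
  ]
}}

```text
time: 18.55
position: [0.5497, 0.0518, 0.0883]
orientation: [-0.09, 0.996, -0.002, 0.003]
force: [-0.6, 0.4, -0.7]
width: 0.0605
grip_force: 19.8
```

Run:
```python
from h import *
go(.5491,.0515,.087,190.15)
```

```text
t 18.55 pos [0.5497 0.0518 0.0883] ang 190.31 q [ 0.33  1.04 -0.93  1.9   1.15  0.86  0.52] F [-0.6  0.4 -0.7] w 0.0605 g 19.8
slide [ 0.7 -0.1  1.3] yaw 0.003
```

Call:
{"api": "jog_arm", "payload": {
  "commands": [
    {"slide": [0,0,1],"yaw": 0},
    {"slide": [0,0,1],"yaw": 0},
    {"slide": [0,0,1],"yaw": 0},
    {"slide": [0,0,0],"yaw": 0}
  ]
}}

```text
time: 18.88
position: [0.5495, 0.0517, 0.0869]
orientation: [-0.09, 0.996, -0.002, 0.004]
force: [-4.9, -2.3, 14.6]
width: 0.0603
grip_force: 18.5
```

Call:
{"api": "jog_arm", "payload": {
  "commands": [
    {"slide": [0,0,-1],"yaw": 0},
    {"slide": [0,0,0],"yaw": 0},
    {"slide": [0,0,0],"yaw": 0},
    {"slide": [0,0,0],"yaw": 0},
    {"slide": [0,0,0],"yaw": 0}
  ],
  "gripper": 80
}}

```text
time: 19.3
position: [0.5497, 0.0517, 0.086]
orientation: [-0.09, 0.996, -0.002, 0.003]
force: [-0.2, -1.1, -0.7]
width: 0.0799
grip_force: 0.0
```

Call:
{"api": "jog_arm", "payload": {
  "commands": [
    {"slide": [0,0,-5],"yaw": 0},
    {"slide": [0,0,-10],"yaw": 0},
    {"slide": [0,0,-20],"yaw": 0},
    {"slide": [0,0,-25],"yaw": 0},
    {"slide": [0,0,-25],"yaw": 0},
    {"slide": [0,0,-25],"yaw": 0},
    {"slide": [20,0,-20],"yaw": 0},
    {"slide": [35,0,0],"yaw": 0},
    {"slide": [35,0,0],"yaw": 0},
    {"slide": [0,0,0],"yaw": 0}
  ]
}}

```text
time: 20.13
position: [0.4522, 0.0335, 0.2158]
orientation: [-0.093, 0.996, -0.005, -0.001]
force: [-1.5, -0.5, -0.3]
width: 0.0799
grip_force: 0.0
```

Run:
```python
from h import *
h=np.array([.622,.0645]);u=np.array([np.cos(.177),np.sin(.177)]); l=np.array([-u[1],u[0]])
go(*(h-.190*u),.17,100.1)
p=r.get_image("scene"); save(p,"s5.png",(220,150,320,240),6)
for n in("scene","top"):
  p=r.get_image(n); w=allpts(p); d=w[:,:2]-h; f=-d@u*1000; y=d@l*1000; z=w[:,2]*1000
  F=p["frame"].reshape(-1,3)[(p["depth"]>0).ravel()].astype(int)
  k=(f>25)&(f<125)&(abs(y)<45)&(z>82)&(z<104)&(F[:,2]>F[:,0]+25)
  if k.sum()>20:
    rc=cv2.minAreaRect(np.c_[f,y][k].astype(np.float32)); print(n,k.sum(),rc,np.percentile(z[k],[5,50,95]))
    A=np.linalg.lstsq(np.c_[f,y,np.ones(len(f))][k],z[k],rcond=None)[0]; print(A)
```

```text
t 20.1333 pos [0.4522 0.0335 0.2158] ang 190.64 q [ 0.47  0.77 -1.1   2.09  0.93  0.9   0.57] F [-1.5 -0.5 -0.3] w 0.0799 g 0.0
slide [17.4  0.8 45.8] yaw 1.58
scene 235 ((78.47298431396484, 0.39606475830078125), (63.40810012817383, 92.84785461425781), 88.46273803710938) [85.21777502 91.46690805 95.0673935 ]
[-2.92275954e-02  2.24319940e-02  9.36347557e+01]
```

View pics/s5.png

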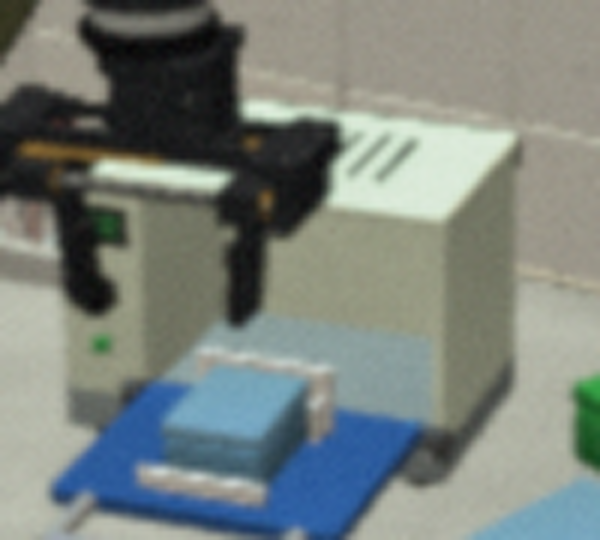

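The box sits flat in the carrier, between ledge and lip, at crop (240,415). Next I turn and grip the bar high on the fingertips, so the gripper body clears the box.

Call:
{"api": "jog_arm", "payload": {
  "commands": [
    {"slide": [0,0,0],"yaw": 0.122},
    {"slide": [0,0,0],"yaw": 0.122},
    {"slide": [0,0,0],"yaw": 0.122},
    {"slide": [0,0,0],"yaw": 0.122},
    {"slide": [0,0,0],"yaw": 0.122},
    {"slide": [0,0,0],"yaw": 0.122},
    {"slide": [0,0,0],"yaw": 0.122},
    {"slide": [0,0,0],"yaw": 0.122},
    {"slide": [0,0,0],"yaw": 0.122},
    {"slide": [0,0,0],"yaw": 0.122}
  ],
  "gripper": 46
}}

```text
time: 21.12
position: [0.4623, 0.0369, 0.216]
orientation: [0.5, 0.866, 0.002, 0.004]
force: [0.0, 0.4, -0.6]
width: 0.0462
grip_force: 0.0
```

Call:
{"api": "jog_arm", "payload": {
  "commands": [
    {"slide": [0,0,0],"yaw": 0.12},
    {"slide": [0,0,0],"yaw": 0.12},
    {"slide": [0,0,0],"yaw": 0.12},
    {"slide": [0,0,0],"yaw": 0},
    {"slide": [0,0,0],"yaw": 0}
  ]
}}

```text
time: 21.53
position: [0.4617, 0.0367, 0.2159]
orientation: [0.643, 0.766, 0.002, 0.004]
force: [0.3, 0.4, -0.5]
width: 0.0463
grip_force: 0.0
```

Run:
```python
from h import *
h=np.array([.622,.0645]);u=np.array([np.cos(.177),np.sin(.177)])
go(*(h-.190*u),.060,100.1)
```

```text
t 21.5333 pos [0.4617 0.0367 0.2159] ang 99.98 q [ 0.25  0.63 -0.69  2.08  0.68  0.65 -0.73] F [ 0.3  0.4 -0.5] w 0.0463 g 0.0
slide [ -0.9 -27.3 155.9] yaw -0.002
```

Call:
{"api": "jog_arm", "payload": {
  "commands": [
    {"slide": [-1,-14,20],"yaw": 0},
    {"slide": [0,-13,30],"yaw": 0},
    {"slide": [0,0,30],"yaw": 0},
    {"slide": [0,0,30],"yaw": 0},
    {"slide": [0,0,0],"yaw": 0},
    {"slide": [0,0,0],"yaw": 0}
  ]
}}

```text
time: 22.03
position: [0.4346, 0.0305, 0.1048]
orientation: [0.643, 0.766, 0.0, 0.003]
force: [0.2, -0.2, -0.5]
width: 0.046
grip_force: 0.0
```

Run:
```python
from h import *
h=np.array([.622,.0645]);u=np.array([np.cos(.177),np.sin(.177)])
go(*(h-.190*u),.060,100.1)
```

```text
t 22.0333 pos [0.4346 0.0305 0.1048] ang 99.98 q [ 0.03  0.79 -0.34  2.25  1.08  0.27 -1.1 ] F [ 0.2 -0.2 -0.5] w 0.046 g 0.0
slide [ 0.4  0.5 44.8] yaw -0.002
```

Call:
{"api": "jog_arm", "payload": {
  "commands": [
    {"slide": [0,0,12],"yaw": 0},
    {"slide": [0,0,12],"yaw": 0},
    {"slide": [0,0,12],"yaw": 0},
    {"slide": [0,0,6],"yaw": 0},
    {"slide": [0,0,2],"yaw": 0},
    {"slide": [0,0,0],"yaw": 0},
    {"slide": [0,0,0],"yaw": 0}
  ]
}}

```text
time: 22.62
position: [0.4364, 0.0306, 0.0627]
orientation: [0.644, 0.765, 0.003, 0.004]
force: [-0.4, -0.6, -0.2]
width: 0.0459
grip_force: 0.0
```

Run:
```python
from h import *
h=np.array([.622,.0645]);u=np.array([np.cos(.177),np.sin(.177)])
go(*(h-.190*u),.060,100.1)
```

```text
t 22.6167 pos [0.4364 0.0306 0.0627] ang 99.79 q [-0.1   0.87 -0.13  2.26  1.57  0.1  -1.58] F [-0.4 -0.6 -0.2] w 0.0459 g 0.0
slide [ 0.7 -1.3  2.7] yaw -0.005
```

Call:
{"api": "jog_arm", "payload": {
  "commands": [
    {"slide": [0,-1,2],"yaw": 0},
    {"slide": [0,0,2],"yaw": 0},
    {"slide": [0,0,0],"yaw": 0}
  ]
}}

```text
time: 22.87
position: [0.4346, 0.0298, 0.0581]
orientation: [0.644, 0.765, 0.002, 0.004]
force: [-0.5, 0.0, 0.4]
width: 0.0458
grip_force: 0.0
```

Call:
{"api": "jog_arm", "payload": {
  "commands": [
    {"slide": [0,0,0],"yaw": 0},
    {"slide": [0,0,0],"yaw": 0},
    {"slide": [0,0,0],"yaw": 0},
    {"slide": [0,0,0],"yaw": 0},
    {"slide": [0,0,0],"yaw": 0},
    {"slide": [0,0,0],"yaw": 0},
    {"slide": [0,0,0],"yaw": 0}
  ],
  "gripper": 0,
  "squeeze": 35
}}

```text
time: 23.45
position: [0.4358, 0.0301, 0.0577]
orientation: [0.644, 0.765, 0.002, 0.005]
force: [4.8, -0.1, -1.4]
width: 0.0108
grip_force: 35.0
```

Run:
```python
from h import *
h=np.array([.622,.0645]);u=np.array([np.cos(.177),np.sin(.177)])
go(*(h-.190*u),.060,100.1)
arc(90,0,30)
```

```text
t 23.45 pos [0.4358 0.0301 0.0577] ang 99.79 q [-0.07  0.88 -0.18  2.26  1.63  0.14 -1.64] F [ 4.8 -0.1 -1.4] w 0.0108 g 35.0
slide [ 1.1 -0.7 -2.3] yaw -0.005
[[0.3, -9.9], [0.8, -9.9], [1.3, -9.9], [1.8, -9.8], [2.3, -9.7], [2.8, -9.5], [3.3, -9.4], [3.8, -9.2], [4.3, -9.0], [4.7, -8.7], [5.2, -8.5], [5.6, -8.2], [6.1, -7.9], [6.5, -7.6], [6.8, -7.2], [7.2, -6.8], [7.6, -6.5], [7.9, -6.1], [8.2, -5.6], [8.5, -5.2], [8.7, -4.7], [9.0, -4.3], [9.2, -3.8], [9.4, -3.3], [9.5, -2.8], [9.7, -2.3], [9.8, -1.8], [9.9, -1.3], [9.9, -0.8], [9.9, -0.3]]
```

Call:
{"api": "jog_arm", "payload": {
  "commands": [
    {"slide": [0,0,-5],"yaw": 0},
    {"slide": [0,0.5,-7],"yaw": 0},
    {"slide": [0,1,-9],"yaw": 0},
    {"slide": [0,1.3,-9.5],"yaw": 0},
    {"slide": [0,1.9,-9.5],"yaw": 0},
    {"slide": [0,2.3,-9.5],"yaw": 0},
    {"slide": [0,2.8,-9.5],"yaw": 0},
    {"slide": [0,3.2,-9.3],"yaw": 0}
  ]
}}

```text
time: 24.12
position: [0.4476, 0.0323, 0.1261]
orientation: [0.645, 0.765, 0.002, 0.004]
force: [8.5, -0.0, -10.4]
width: 0.0109
grip_force: 35.0
```

```bash
cat >> h.py <<'E'
def door(off=.0127):
    h=np.array([.622,.0645]);u=np.array([np.cos(.177),np.sin(.177)]); s=r.state()["position"]; f=(h-s[:2])@u; z=s[2]-off-.045
    a=np.degrees(np.arctan2(f,z)); print("f,z,R,ang",round(f,4),round(z,4),round(np.hypot(f,z),4),a.round(1)); go(*h,.235+off,100.1); return a
E
python3 -c "
from h import *
a=door(); arc(a,0,20)"
```

```text
f,z,R,ang 0.1773 0.0684 0.1901 68.9
t 24.1167 pos [0.4476 0.0323 0.1261] ang 99.74 q [ 0.11  0.76 -0.46  2.2   0.96  0.39 -0.99] F [  8.5  -0.  -10.4] w 0.0109 g 35.0
slide [   2.3  177.3 -121.6] yaw -0.006
[[4.4, -10.5], [5.1, -10.2], [5.7, -9.9], [6.2, -9.6], [6.8, -9.2], [7.3, -8.7], [7.9, -8.3], [8.3, -7.8], [8.8, -7.3], [9.2, -6.7], [9.6, -6.2], [10.0, -5.6], [10.3, -5.0], [10.6, -4.4], [10.8, -3.7], [11.0, -3.1], [11.2, -2.4], [11.3, -1.7], [11.4, -1.0], [11.4, -0.3]]
```

Call:
{"api": "jog_arm", "payload": {
  "commands": [
    {"slide": [0,4,-10.5],"yaw": 0},
    {"slide": [0,5,-10],"yaw": 0},
    {"slide": [0,5.5,-10],"yaw": 0},
    {"slide": [0,6,-9.5],"yaw": 0},
    {"slide": [0,7,-9],"yaw": 0},
    {"slide": [0,7.5,-8.5],"yaw": 0},
    {"slide": [0,8,-8],"yaw": 0},
    {"slide": [0,8.5,-7.5],"yaw": 0}
  ]
}}

```text
time: 24.78
position: [0.4925, 0.0403, 0.1981]
orientation: [0.644, 0.765, -0.003, 0.001]
force: [-6.4, 0.2, -1.8]
width: 0.0107
grip_force: 35.0
```

```bash
python3 -c "
from h import *
a=door(); arc(a,0,16)"
```

```text
f,z,R,ang 0.1317 0.1404 0.1925 43.2
t 24.7833 pos [0.4925 0.0403 0.1981] ang 99.81 q [ 0.24  0.7  -0.68  2.    0.7   0.69 -0.72] F [-6.4  0.2 -1.8] w 0.0107 g 35.0
slide [  1.8 131.7 -49.6] yaw -0.005
[[6.7, -6.0], [6.9, -5.6], [7.2, -5.3], [7.4, -5.0], [7.7, -4.6], [7.9, -4.2], [8.1, -3.9], [8.2, -3.5], [8.4, -3.1], [8.5, -2.7], [8.6, -2.3], [8.7, -1.9], [8.8, -1.5], [8.9, -1.1], [8.9, -0.6], [8.9, -0.2]]
```

Call:
{"api": "jog_arm", "payload": {
  "commands": [
    {"slide": [0,6.5,-5],"yaw": 0},
    {"slide": [0,7,-5],"yaw": 0},
    {"slide": [0,7,-5],"yaw": 0},
    {"slide": [0,7.5,-4.5],"yaw": 0},
    {"slide": [0,7.5,-4.5],"yaw": 0},
    {"slide": [0,8,-4],"yaw": 0},
    {"slide": [0,8,-4],"yaw": 0},
    {"slide": [0,8,-3.5],"yaw": 0}
  ]
}}

```text
time: 25.45
position: [0.548, 0.0502, 0.2354]
orientation: [0.644, 0.765, -0.006, 0.0]
force: [-13.5, -2.2, 16.4]
width: 0.0106
grip_force: 35.0
```

```bash
python3 -c "
from h import *
a=door(); arc(a,0,10)"
```

```text
f,z,R,ang 0.0754 0.1777 0.193 23.0
t 25.45 pos [0.548  0.0502 0.2354] ang 99.89 q [ 0.24  0.72 -0.73  1.8   0.61  0.88 -0.6 ] F [-13.5  -2.2  16.4] w 0.0106 g 35.0
slide [  1.3  75.4 -12.3] yaw -0.004
[[7.1, -2.8], [7.2, -2.6], [7.3, -2.3], [7.4, -2.0], [7.4, -1.7], [7.5, -1.4], [7.5, -1.1], [7.6, -0.8], [7.6, -0.5], [7.6, -0.2]]
```

Call:
{"api": "jog_arm", "payload": {
  "commands": [
    {"slide": [0,6,-6],"yaw": 0},
    {"slide": [0,7,-4],"yaw": 0},
    {"slide": [0,7,-3],"yaw": 0},
    {"slide": [0,7,-3],"yaw": 0},
    {"slide": [0,7,-2],"yaw": 0}
  ]
}}

```text
time: 25.87
position: [0.5866, 0.0569, 0.2495]
orientation: [0.644, 0.765, -0.001, 0.001]
force: [1.2, 4.2, -27.9]
width: 0.0109
grip_force: 35.0
```

```bash
python3 -c "
from h import *
a=door(); arc(a,0,8)"
```

```text
f,z,R,ang 0.0362 0.1918 0.1952 10.7
t 25.8667 pos [0.5866 0.0569 0.2495] ang 99.82 q [ 0.23  0.74 -0.74  1.68  0.59  0.96 -0.55] F [  1.2   4.2 -27.9] w 0.0109 g 35.0
slide [ 1.4 36.2  1.8] yaw -0.005
[[4.4, -0.8], [4.4, -0.7], [4.4, -0.6], [4.4, -0.5], [4.4, -0.4], [4.4, -0.3], [4.4, -0.2], [4.4, -0.1]]
```

Call:
{"api": "jog_arm", "payload": {
  "commands": [
    {"slide": [0,5,3],"yaw": 0},
    {"slide": [0,5,0],"yaw": 0},
    {"slide": [0,5,0],"yaw": 0},
    {"slide": [0,5,0],"yaw": 0},
    {"slide": [0,4,0],"yaw": 0},
    {"slide": [0,0,0],"yaw": 0}
  ]
}}

```text
time: 26.37
position: [0.6131, 0.0616, 0.2522]
orientation: [0.644, 0.765, 0.002, 0.004]
force: [-2.9, -0.4, 5.1]
width: 0.0104
grip_force: 35.0
```

```bash
python3 -c "
from h import *
a=door()"
```

```text
f,z,R,ang 0.0093 0.1945 0.1947 2.7
t 26.3667 pos [0.6131 0.0616 0.2522] ang 99.76 q [ 0.21  0.77 -0.73  1.6   0.59  1.   -0.53] F [-2.9 -0.4  5.1] w 0.0104 g 35.0
slide [1.3 9.3 4.5] yaw -0.006
```

Nearly shut. Pushing gently to the stop.

Call:
{"api": "jog_arm", "payload": {
  "commands": [
    {"slide": [0,4,0],"yaw": 0},
    {"slide": [0,3,0],"yaw": 0},
    {"slide": [0,3,0],"yaw": 0},
    {"slide": [0,2,0],"yaw": 0},
    {"slide": [0,0,0],"yaw": 0},
    {"slide": [0,0,0],"yaw": 0}
  ]
}}

```text
time: 26.87
position: [0.6231, 0.0634, 0.2522]
orientation: [0.644, 0.765, 0.0, 0.003]
force: [-7.2, -1.4, 8.2]
width: 0.0108
grip_force: 35.0
```

```bash
python3 -c "
from h import *
a=door()"
```

```text
f,z,R,ang -0.0009 0.1945 0.1945 -0.3
t 26.8667 pos [0.6231 0.0634 0.2522] ang 99.78 q [ 0.21  0.78 -0.73  1.56  0.59  1.02 -0.52] F [-7.2 -1.4  8.2] w 0.0108 g 35.0
slide [ 1.2 -0.9  4.5] yaw -0.006
```

Call:
{"api": "jog_arm", "payload": {
  "commands": [
    {"slide": [0,2,-1],"yaw": 0},
    {"slide": [0,2,0],"yaw": 0},
    {"slide": [0,0,0],"yaw": 0},
    {"slide": [0,0,0],"yaw": 0}
  ]
}}

```text
time: 27.2
position: [0.6233, 0.0635, 0.2521]
orientation: [0.644, 0.765, -0.004, 0.001]
force: [-15.1, -1.5, 9.3]
width: 0.0109
grip_force: 35.0
```

It is against the stop: force rises with no motion. Unload, open and lift clear.

Call:
{"api": "jog_arm", "payload": {
  "commands": [
    {"slide": [0,-3,1],"yaw": 0},
    {"slide": [0,0,0],"yaw": 0}
  ]
}}

```text
time: 27.37
position: [0.6231, 0.0634, 0.2521]
orientation: [0.644, 0.765, -0.0, 0.003]
force: [-9.8, -0.8, 9.4]
width: 0.011
grip_force: 35.0
```

Call:
{"api": "jog_arm", "payload": {
  "commands": [
    {"slide": [0,0,0],"yaw": 0},
    {"slide": [0,0,0],"yaw": 0},
    {"slide": [0,0,0],"yaw": 0},
    {"slide": [0,0,0],"yaw": 0},
    {"slide": [0,0,-10],"yaw": 0},
    {"slide": [0,0,-20],"yaw": 0},
    {"slide": [0,0,-30],"yaw": 0},
    {"slide": [-30,0,-10],"yaw": 0},
    {"slide": [-35,0,0],"yaw": 0},
    {"slide": [-35,0,0],"yaw": 0}
  ],
  "gripper": 50
}}

```text
time: 28.2
position: [0.6424, -0.0349, 0.3234]
orientation: [0.643, 0.765, 0.002, 0.005]
force: [1.2, 0.0, -0.4]
width: 0.05
grip_force: 0.0
```

Call:
{"api": "jog_arm", "payload": {
  "commands": [
    {"slide": [-35,-15,0],"yaw": 0},
    {"slide": [-35,-15,0],"yaw": 0},
    {"slide": [-35,-15,0],"yaw": 0},
    {"slide": [-35,-15,0],"yaw": 0},
    {"slide": [0,0,0],"yaw": 0},
    {"slide": [0,0,0],"yaw": 0}
  ]
}}

```text
time: 28.7
position: [0.6055, -0.1868, 0.3215]
orientation: [0.647, 0.763, 0.001, 0.004]
force: [0.8, 1.5, 0.8]
width: 0.05
grip_force: 0.0
```

Run:
```python
from h import *
door()
h=np.array([.622,.0645]);u=np.array([np.cos(.177),np.sin(.177)]); l=np.array([-u[1],u[0]])
p=r.get_image("top"); w=allpts(p); d=w[:,:2]-h; f=-d@u*1000; y=d@l*1000; z=w[:,2]*1000
k=(abs(f)<45)&(abs(y)<62)&(z>226)&(z<250); print("bar",k.sum(),np.percentile(f[k],[5,50,95]).round(1),np.median(z[k]))
a=np.array(p["frame"][130:230,170:290]); b=r.get_image("scene")["frame"][150:240,215:325]
im=np.hstack([cv2.resize(x,(400,380),interpolation=cv2.INTER_CUBIC) for x in(a,b)])
cv2.imwrite("pics/end.png",im[...,::-1])
```

```text
f,z,R,ang 0.0604 0.2638 0.2707 12.9
t 28.7 pos [ 0.6055 -0.1868  0.3215] ang 99.41 q [ 0.63  0.73 -0.79  1.45  0.54  1.17 -0.07] F [0.8 1.5 0.8] w 0.05 g 0.0
slide [245.2  57.3  73.8] yaw -0.012
bar 207 [-5.7  0.9  5.1] 241.1685768081504
```

View pics/end.png

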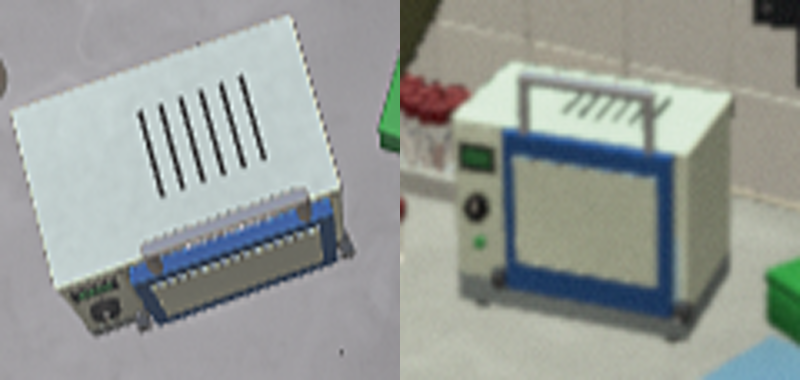

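The door is shut: the bar stands right above the hinge (left half near (225,225), right half near (590,85)), the box is inside, and the arm is clear. Handing in.

```bash
python3 -c "
from cell import r
print(r.finish_job())"
```

```text
the job is handed in; nothing more can be done
None
```

I pulled the door down, set the small blue slide box in the carrier, swung the door shut against its stop and handed the job in at about 29 s; the hand-in returned no verdict. I saw the box seated before closing, but it can't be seen behind the shut door, so I couldn't confirm it stayed seated.

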